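# Look into the tablet caddy and snap it shut

## Robot

A 7-joint arm with a two-finger parallel gripper is mounted at the origin on the work surface. World frame = base frame: x ahead of the robot, y to its left, z up, the work surface at z = 0. Lengths are in m, angles in rad, forces in N, time in s.
With the tool pointing down it reaches from about 0.35 to 0.9 m from the base axis. Payload 7.2 kg.
Tool frame: the origin (TCP) lies on the mounting face of the last link; the fingertips stand 182 mm ahead of it and the grasp point (between the pads) lies 163 mm ahead of it; z points along the fingers, y is the line along which they close (so a half turn about z gives the same grasp; the last joint's range is limited). The gripper opens to 88 mm and grips with 3 to 60 N. Pads are 20 mm wide; open, the fingers measure 115 mm over their backs; the gripper's body (75 mm by 178 mm) begins 61 mm behind the grasp point.
Start: joints at [-1.17, 0.411, -0.013, 1.596, 0.006, 1.134, -0.082], TCP at [0.282, 0.558, 0.405] pointing down, gripper open.
Joint ranges: [-2.95, 2.95], [-0.29, 1.99], [-1.47, 1.44], [0.14, 2.54], [-1.03, 4.17], [0.13, 1.85], [-2.86, 2.86]. Speed limits (rad/s): [2.39, 2.39, 3.01, 3.01, 3.14, 3.14, 3.14].

## Interface

Orientations are given as a 3x3 rotation matrix whose columns are the frame's x, y, z axes.
In Python, from cell import read_state, cams, finish_job gives the robot as it stands.
- The arm moves only by the shell command python3 -m handwheel 'ROWS' [OPENING] [FORCE]. ROWS is text: rows parted by semicolons, each of 6 numbers parted by spaces: the shift along the tool's x, y, z in units of 800 mm (1.0 is 800 mm), then the turn, a rotation vector about the tool's x, y, z in units of 2 rad (1.0 is 2 rad). A call has 1 to 5 rows; each row shifts and turns the commanded pose from where the row before left it, along the tool's axes as they then stand; what a row does not reach is not made up. A row lasts 1/10 s, in which the tool goes at most 50 mm and 8.59 degrees, less where a joint would pass 70% of its speed; a pose out of reach is approached as far as the arm can. A call with a number of a shift or a turn outside -1 to 1 is refused whole. A call with a gripper value outside its range is refused whole. OPENING is the gripper command: -1 is shut, 1 is fully open, values between are in proportion, set as the call begins (- or left out, the last holds). The fingers move at their own pace and stop on an object; FORCE is the grip in N (left out, the last holds). Time passes only in rows, so rows that do not move let the fingers close. It gives the time, the measured TCP pose, the force, the opening and the grip force at its end, in the units of the state.
- read_state(): the state, without advancing time (a new reading comes with each control period).
- cams.camera(name): name is "scene" or "top" or "wrist"; returns (picture, depth): 384x512x3 uint8, red, green, blue; 384x512 float32, m along the optical axis (not along the pixel's ray), 0 where there is no reading.
- cams.camera_info(name): a dict with "vertical_fov" (degrees; the focal length in pixels is half the picture's height over the tangent of half this angle, whatever the lens; pixels are square), "cx", "cy" (the principal point, pixels), "rvec" (rotation vector, rad) and "tvec" (3), from world to camera coordinates, as OpenCV has them; the wrist camera has in their place "mount" (4x4, takes a point from camera to tool coordinates, whose origin is the TCP and whose axes are the flange's). Camera axes: x right, y down, z forward; pixel columns grow to the right and rows downward; lengths in m; the calibration is good to about 2 mm. A picture is of the moment at which its call begins: read the wrist's pose just before it. camera_info takes no time and is no camera call.
- finish_job(): hands the job in; it is judged then, once.
The state is a dict: "t": time; "qpos": joint angles; "qvel": joint speeds; "joint_efforts": joint torques, N m; "ee_pos": TCP position; "tcp_rot": TCP orientation; "force": force on the tool from outside, world axes, zero at the start; "torque": the same for the moment, N m; "opening": finger opening in m; "gripper_force": force on a finger pad.
Only numpy, scipy, OpenCV 4.12 (cv2) and the standard library are available. Lean on these libraries where they do the work, as an engineer would, in place of code of your own. Each camera call takes 0.05 s, during which the arm holds its last target. There are 200 camera calls.

## Task

I want to see how many washing tablets are left: press the thumb button of the wide caddy so that its lid pops up, and leave it standing wide open for about three seconds while I look in. Then push the lid down until it snaps shut and stays shut. Leave the lid of the narrow tin closed.

Things in the scene. Friction and masses are not known exactly. Their poses are not given: they have to be found in the camera images.
- caddy: the wide caddy: wider (150 mm) of two fixed grey tins with pale timber lids and steel thumb latches on the white drawer unit; the narrow one is 85 mm. Origin: centre of its underside; x from hinge to latch (away from the robot; yaw within 20 deg), y along the width, z up. 120 mm deep. Shut lid: flat, x -60 to +60, top at z 81. The latch hook, x +60 to +72, y +-12, rises to z 97 mm.
- caddy_button (a point): centre of the top face of the wide caddy's thumb button, a steel pad 24 mm (x) by 40 mm (y) outside the lid, at x +90, y 0, z +89 mm from the caddy's origin. Pressed straight down it moves 5 mm (about 1.5 N at first, 3 N at its stop), springs back when let go, and frees the lid, which springs up by itself in about 0.6 s.
- caddy_lid (a joint): angle of the wide caddy's lid, rad: 0 shut, 1.15 wide open, held there by its spring; hinge line along y at x -60, z 75 mm. Open, its free edge is 50 mm from the hinge towards the button and 110 mm above it. A finger from above can slide along its upper face and push it down: 1 to 3 N, then about 3 to 6 N at x about +25 to snap under the hook (up to 0.02 play); not caught, it springs up.
- tin_lid (a joint): angle of the narrow tin's lid, rad: 0 shut; it has the same latch and must stay shut

How it is judged:
By the outcome, as a careful person would: the job done as asked, in the order asked, and still so for the second after the job is handed in, with the robot touching nothing.
It also fails if it takes over 48 s, if anything falls off the work surface, if the arm or the gripper's body presses on something with over 40 N, if the wrist force passes 120 N, or if a joint passes its speed limit or range.

## Working session

There is one attempt and no reset: what is moved stays moved. The work goes in short steps, Python scripts to look and compute and a shell command to move; the robot and the scene stay as the last step left them, time stands still between calls to the robot, and variables do not carry over. Pictures are saved under pics/ and viewed, at most 10 in all, crops included, and the job is handed in when it is done.

```bash
mkdir -p pics; ls; cat > h.py <<'E'
import numpy as np, cv2
from cell import read_state, cams, finish_job
def look(name):
    s=read_state(); im,d=cams.camera(name); i=cams.camera_info(name)
    f=im.shape[0]/2/np.tan(np.radians(i["vertical_fov"])/2)
    if "mount" in i:
        T=np.eye(4);T[:3,:3]=s["tcp_rot"];T[:3,3]=s["ee_pos"];T=T@np.array(i["mount"])
    else:
        R=cv2.Rodrigues(np.array(i["rvec"],float))[0];T=np.eye(4);T[:3,:3]=R.T;T[:3,3]=-R.T@np.array(i["tvec"]).ravel()
    v,u=np.mgrid[:im.shape[0],:im.shape[1]]
    P=np.stack([(u-i["cx"])*d/f,(v-i["cy"])*d/f,d],-1)@T[:3,:3].T+T[:3,3]
    P[d==0]=np.nan
    return im,d,P,T,f,i
E
python3 - <<'E'
from h import *
s=read_state();print(s)
ims=[]
for n in("scene","top"):
    im,d,P,T,f,i=look(n);print(n,i,T[:3,3]);np.savez(f"{n}.npz",im=im,P=P);ims.append(im)
a=np.hstack(ims);a=cv2.resize(a,(800,300),interpolation=cv2.INTER_AREA)
cv2.imwrite("pics/a.png",cv2.cvtColor(ims[1],cv2.COLOR_RGB2BGR))
cv2.imwrite("pics/b.png",cv2.cvtColor(ims[0],cv2.COLOR_RGB2BGR))
E
```

```text
pics
{'t': 0.0, 'qpos': array([-1.17020775,  0.41190855, -0.01266067,  1.59703984,  0.00561025,
        1.13429154, -0.08219856]), 'qvel': array([ 0.00065287,  0.00033861, -0.00105737,  0.00051702,  0.00107889,
        0.00025796,  0.00014869]), 'joint_efforts': array([ 2.59571116e-04, -5.87960994e+01,  6.42083064e-01, -2.91073430e+01,
       -5.37167187e-02,  1.80326030e-02,  1.42186163e-04]), 'ee_pos': array([0.28232787, 0.55736162, 0.40380545]), 'tcp_rot': array([[-8.92108779e-01,  4.51820285e-01, -5.96937040e-04],
       [ 4.51820657e-01,  8.92107534e-01, -1.49729321e-03],
       [-1.43975415e-04, -1.60545691e-03, -9.99998701e-01]]), 'force': array([ 0.25308349,  0.09958566, -1.122896  ]), 'torque': array([-0.00040052,  0.02619224, -0.00902421]), 'gripper_force': 0.0, 'opening': 0.08792814133768741}
scene {'vertical_fov': 42.16162265752021, 'cx': 258.5952697929327, 'cy': 192.0871601486243, 'rvec': array([ 1.56260619,  2.21630359, -0.69601875]), 'tvec': array([ 0.19617978, -0.33766766,  1.29357771])} [1.01968822 0.16049727 0.87196664]
top {'vertical_fov': 57.11462120735895, 'cx': 258.6911970630822, 'cy': 196.79737431856688, 'rvec': array([ 2.18114654, -2.15987431,  0.1277148 ]), 'tvec': array([-0.02334893,  0.55299153,  0.73463796])} [ 0.47087858 -0.01089793  0.79005844]
```

View pics/a.png

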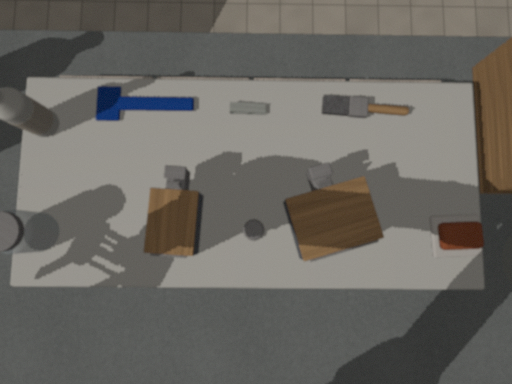

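View pics/b.png

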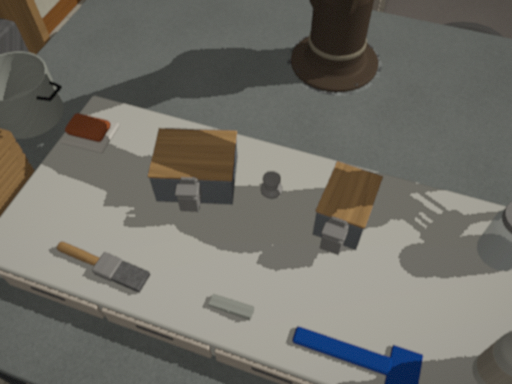

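The top view shows the wide caddy's lid at about (334,218) with its button at (320,175). The narrow tin's lid is at (172,222). The scene view agrees, with the wide caddy at (195,155) and its button at (187,190).

```bash
python3 - <<'E'
from h import *
z=np.load("top.npz");im,P=z["im"],z["P"]
print("table",P[120,270],P[250,420]); print("lid",P[218,334],"button",P[174,320],"tin",P[222,172])
hsv=cv2.cvtColor(im,cv2.COLOR_RGB2HSV)
m=((hsv[...,1]>70)&(hsv[...,0]<25)).astype(np.uint8)
for (x0,x1) in((275,395),(130,215)):
    w=np.zeros_like(m);w[165:275,x0:x1]=m[165:275,x0:x1]
    zz=np.nanmedian(P[w>0][:,2]); sel=(w>0)&(abs(P[...,2]-zz)<.008)
    r=cv2.minAreaRect((P[sel][:,:2]*1000).astype(np.float32)); print(zz,sel.sum(),r,cv2.boxPoints(r).tolist(), np.nanmedian(P[sel],0))
# button
sub=P[155:200,295:345].reshape(-1,3); zt=0
lidz=np.nanmedian(P[210:225,325:345,2])
b=sub[(abs(sub[:,2]-(lidz+.008))<.006)]
hs=hsv[155:200,295:345].reshape(-1,3)
g=(hs[:,1]<60)&(sub[:,2]>lidz-.01)
r=cv2.minAreaRect((sub[g][:,:2]*1000).astype(np.float32));print("button",g.sum(),np.median(sub[g],0),r)
E
```

```text
table [ 0.71315852 -0.04003275  0.06525293] [ 0.44344231 -0.34841597  0.06470298]
lid [ 0.50316481 -0.15540282  0.14385094] button [ 0.58272276 -0.12840862  0.15486652] tin [0.49288845 0.14011457 0.14680544]
0.1464199141173318 5377 ((503.64447021484375, -155.33694458007812), (118.99518585205078, 154.3453826904297), 16.58370018005371) [[424.595458984375, -98.35589599609375], [468.6480712890625, -246.28109741210938], [582.6934814453125, -212.3179931640625], [538.640869140625, -64.39279174804688]] [ 0.50284418 -0.15454312  0.1464217 ]
0.14663132071890822 3131 ((494.3883972167969, 142.3777313232422), (87.92263793945312, 118.1943130493164), 86.57669830322266) [[432.77166748046875, 102.023681640625], [550.7550659179688, 94.96603393554688], [556.005126953125, 182.73178100585938], [438.021728515625, 189.7894287109375]] [0.49317873 0.14186516 0.14664636]
button 500 [ 0.58125866 -0.13021337  0.15362217] ((575.4658813476562, -114.51165008544922), (42.82561492919922, 77.13563537597656), 17.413986206054688)
```

```bash
python3 - <<'E'
from h import *
print(np.round(cams.camera_info("wrist")["mount"],3))
for n in("top","scene"):
    P=np.load(n+".npz")["P"].reshape(-1,3);P=P[P[:,2]>.17]
    for y in np.arange(-.5,.8,.1):
        q=P[(P[:,1]>=y)&(P[:,1]<y+.1)&(P[:,0]>.2)&(P[:,0]<.9)]
        if len(q)>5: print(n,round(y,1),len(q),q.min(0).round(2),q.max(0).round(2))
E
python3 -m handwheel '0 0 -0.03 0 0 -0.075;0 0 -0.03 0 0 -0.075;0 0 -0.03 0 0 -0.075;0 0 -0.03 0 0 -0.075;0 0 0 0 0 -0.075' -1 15
```

```text
[[ 0.    -0.964 -0.266  0.073]
 [ 1.    -0.     0.001  0.001]
 [-0.001 -0.266  0.964  0.021]
 [ 0.     0.     0.     1.   ]]
top 0.3 244 [0.45 0.39 0.17] [0.5  0.4  0.19]
top 0.4 1360 [0.44 0.4  0.17] [0.73 0.44 0.22]
scene 0.3 241 [0.45 0.39 0.17] [0.71 0.4  0.19]
scene 0.4 411 [0.49 0.4  0.17] [0.73 0.42 0.2 ]
t: 0.6
ee_pos: [0.2825, 0.5579, 0.504]
tcp_rot: [[-0.959, -0.283, 0.002], [-0.283, 0.959, 0.004], [-0.003, 0.004, -1.0]]
force: [0.4, -0.6, -0.2]
opening: 0.0515
gripper_force: 0.0
```

```bash
python3 -m handwheel '-0.007 -0.052 0 0 0 0;-0.007 -0.052 0 0 0 0;-0.007 -0.052 0 0 0 0;-0.007 -0.052 0 0 0 0;-0.007 -0.052 0 0 0 0'|head -2
python3 -m handwheel '-0.007 -0.052 0 0 0 0;-0.007 -0.052 0 0 0 0;-0.007 -0.052 0 0 0 0;-0.007 -0.052 0 0 0 0;-0.007 -0.052 0 0 0 0'|head -2
python3 -m handwheel '-0.007 -0.052 0 0 0 0;-0.007 -0.052 0 0 0 0;-0.007 -0.052 0 0 0 0;-0.007 -0.052 0 0 0 0;0 0 0 0 0 0'
cat > w.py <<'E'
from h import *
import sys
im,d,P,T,f,i=look("wrist"); s=read_state()
print(s["t"],s["ee_pos"],s["force"],s["opening"])
C=np.array([.5036,-.1553,.065]);a=np.radians(16.6);R=np.array([[np.cos(a),-np.sin(a),0],[np.sin(a),np.cos(a),0],[0,0,1]])
tip=s["ee_pos"]+.182*s["tcp_rot"][:,2]
print("tip in caddy mm",((tip-C)@R*1000).round(1))
np.savez("wrist.npz",im=im,P=P,Q=(P-C)@R*1000)
if len(sys.argv)>1: cv2.imwrite(sys.argv[1],cv2.cvtColor(im,cv2.COLOR_RGB2BGR))
E
python3 w.py pics/c.png
```

```text
t: 1.1
ee_pos: [0.3674, 0.3637, 0.5003]
t: 1.6
ee_pos: [0.4519, 0.1717, 0.5006]
t: 2.1
ee_pos: [0.5204, 0.0141, 0.5004]
tcp_rot: [[-0.963, -0.27, 0.0], [-0.27, 0.963, -0.003], [0.001, -0.003, -1.0]]
force: [-0.4, -0.2, -0.1]
opening: 0.0008
gripper_force: 0.0
2.15 [0.51977359 0.01705387 0.50022522] [ 0.47271402  1.73155091 -0.89350465] 0.00023257536728001275
tip in caddy mm [ 64.6 160.4 253.2]
```

View pics/c.png

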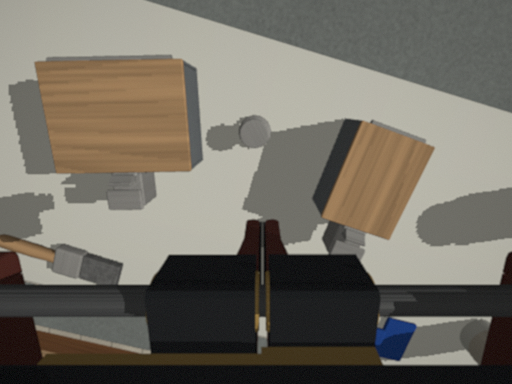

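The wrist view shows the wide lid squarely at (40–198, 60–172), with its latch and button at (127,175–205). The tin's lid is at (378,180). I'll refine the caddy pose from this view.

```bash
cat > m.py <<'E'
from h import *
z=np.load("wrist.npz");im,Q,P=z["im"],z["Q"],z["P"]
hsv=cv2.cvtColor(im,cv2.COLOR_RGB2HSV)
near=(abs(Q[...,0])<130)&(abs(Q[...,1])<110)
lid=near&(hsv[...,1]>70)&(abs(Q[...,2]-81)<8)
r=cv2.minAreaRect((P[lid][:,:2]*1000).astype(np.float32));print("lid",r,np.median(P[lid][:,2]))
r=cv2.minAreaRect(Q[lid][:,:2].astype(np.float32));print("in caddy",r)
st=near&(hsv[...,1]<70)&(Q[...,2]>70)&(Q[...,0]>62)&(abs(Q[...,1])<40)
for x in range(62,112,4):
    q=Q[st&(abs(Q[...,0]-x-2)<2)]
    if len(q)>3: print(x,len(q),np.percentile(q[:,1],[3,97]).round(),np.percentile(q[:,2],[10,50,90]).round())
E
python3 m.py
```

```text
lid ((504.5970764160156, -155.32769775390625), (118.66523742675781, 154.0294189453125), 16.51154899597168) 0.1456405410867475
in caddy ((0.9476318359375, -0.3113861083984375), (154.02940368652344, 118.66525268554688), 89.91156005859375)
62 134 [-12.  17.] [76. 86. 89.]
66 144 [-11.  17.] [76. 91. 94.]
70 90 [-12.  17.] [75. 94. 96.]
74 63 [-14.  18.] [74. 76. 77.]
78 204 [-17.  18.] [75. 87. 89.]
82 135 [-18.  19.] [85. 89. 90.]
86 129 [-18.  19.] [86. 89. 89.]
90 136 [-18.  19.] [86. 89. 90.]
94 128 [-17.  19.] [86. 89. 90.]
98 107 [-18.  19.] [87. 88. 89.]
```

```bash
python3 -m handwheel '-0.007 -0.05 0 0 0 0;-0.007 -0.05 0 0 0 0;-0.007 -0.05 0 0 0 0;-0.008 -0.05 0.02 0 0 0;0 0 0.02 0 0 0'; python3 w.py; python3 m.py
```

```text
t: 2.65
ee_pos: [0.5867, -0.1314, 0.4679]
tcp_rot: [[-0.962, -0.273, 0.0], [-0.273, 0.962, -0.003], [0.0, -0.003, -1.0]]
force: [-0.3, -0.1, -0.1]
opening: 0.0006
gripper_force: 0.0
2.7 [ 0.58590236 -0.12859567  0.46466974] [-1.05283329  1.10990029 -2.7463959 ] 0.0005571404912438443
tip in caddy mm [ 85.7   2.3 217.7]
lid ((505.0149841308594, -155.18719482421875), (119.68507385253906, 153.45925903320312), 16.61979103088379) 0.1458240889255421
in caddy ((1.3882331848144531, -0.296173095703125), (119.68504333496094, 153.4592742919922), 0.019791293889284134)
62 10889 [-37.  37.] [323. 335. 337.]
66 2325 [-25.  25.] [323. 324. 325.]
70 146 [-21.  15.] [ 75.  95. 324.]
74 486 [-15.  12.] [ 76. 242. 270.]
78 273 [-18.  17.] [ 76.  88. 256.]
82 190 [-19.  18.] [ 88.  89. 303.]
86 183 [-19.  18.] [ 88.  89. 257.]
90 167 [-19.  18.] [88. 89. 91.]
94 145 [-19.  18.] [88. 89. 90.]
98 138 [-19.  18.] [88. 88. 90.]
```

```bash
python3 -m handwheel '-0.004 -0.0025 0.036 0 0 0;-0.004 0 0.036 0 0 0;0 0 0.036 0 0 0;0 0 0.036 0 0 0;0 0 0 0 0 0'; python3 w.py
```

```text
t: 3.2
ee_pos: [0.5917, -0.125, 0.3499]
tcp_rot: [[-0.96, -0.28, -0.007], [-0.28, 0.96, 0.002], [0.006, 0.004, -1.0]]
force: [0.4, -0.4, 0.1]
opening: 0.0003
gripper_force: 0.0
3.25 [ 0.59238947 -0.12562998  0.3523221 ] [-1.02706767 -0.60180966  1.38535276] 0.0002445607847101613
tip in caddy mm [ 93.    3.5 105.3]
```

```bash
python3 -m handwheel '0 -0.002 0.012 0 0 0;0 -0.001 0.006 0 0 0;0 0 0.003 0 0 0;0 0 0 0 0 0'; python3 w.py pics/d.png
```

```text
t: 3.65
ee_pos: [0.5936, -0.13, 0.3371]
tcp_rot: [[-0.961, -0.277, 0.001], [-0.277, 0.961, 0.0], [-0.001, -0.0, -1.0]]
force: [0.8, 0.3, 0.1]
opening: 0.0008
gripper_force: 0.0
3.7 [ 0.59351068 -0.13001336  0.33711104] [0.1058765  0.03272118 0.5835992 ] 0.00039762807216425284
tip in caddy mm [93.5 -1.5 90.1]
```

View pics/d.png

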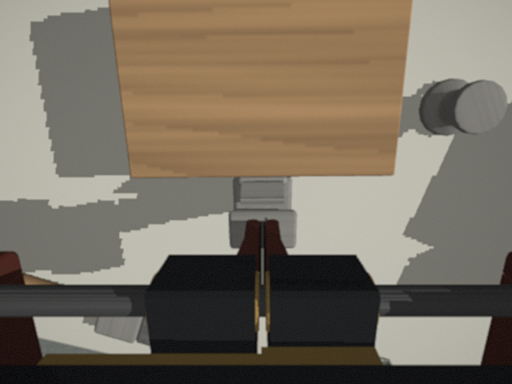

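The fingertips at (262,230) sit centred on the button pad, clear of the hook at (262,190), and the lid is still shut. I'll press now.

```bash
python3 -m handwheel '0 0 0.004 0 0 0;0 0 0.003 0 0 0;0 0 0 0 0 0'; python3 w.py; python3 m.py | head -1
```

```text
t: 4.0
ee_pos: [0.5936, -0.13, 0.3315]
tcp_rot: [[-0.961, -0.277, 0.001], [-0.277, 0.961, 0.0], [-0.001, -0.0, -1.0]]
force: [-0.7, 0.7, 5.2]
opening: 0.0005
gripper_force: 1.8
4.05 [ 0.59358839 -0.13002051  0.33148623] [-0.13655936  1.13917571  5.07498599] 0.000517693557817707
tip in caddy mm [93.6 -1.5 84.5]
lid ((563.2313842773438, -103.65875244140625), (5.457283020019531, 85.09745788574219), 35.07524871826172) 0.15272061940842646
```

```bash
python3 -m handwheel '0 0 -0.02 0 0 0;0 0 -0.045 0 0 0;0 0 -0.045 0 0 0;0 0 -0.045 0 0 0;0 0 -0.045 0 0 0';  python3 w.py; python3 - <<'E'
from h import *
im,d,P,T,f,i=look("scene")
C=np.array([.5036,-.1553,.065]);a=np.radians(16.6);R=np.array([[np.cos(a),-np.sin(a),0],[np.sin(a),np.cos(a),0],[0,0,1]])
Q=(P-C)@R*1000
hsv=cv2.cvtColor(im,cv2.COLOR_RGB2HSV)
m=(abs(Q[...,0]+30)<60)&(abs(Q[...,1])<90)&(Q[...,2]>85)&(Q[...,2]<205)&(Q[...,0]<30)
q=Q[m];
print(len(q))
for z in range(90,205,10):
    k=q[abs(q[:,2]-z)<5]
    if len(k)>5: print(z,len(k),np.median(k[:,0]).round(1),k[:,1].min().round(),k[:,1].max().round())
cv2.imwrite("pics/e.png",cv2.cvtColor(im,cv2.COLOR_RGB2BGR))
E
```

```text
t: 4.55
ee_pos: [0.5931, -0.1299, 0.4922]
tcp_rot: [[-0.961, -0.277, -0.0], [-0.277, 0.961, 0.0], [0.0, 0.0, -1.0]]
force: [1.1, 0.3, 0.1]
opening: 0.0004
gripper_force: 0.0
4.6 [ 0.5938105  -0.13045972  0.4986396 ] [ 0.78915872 -0.61317593  4.25791442] 0.00041925582241868306
tip in caddy mm [ 94.9  -2.5 251.6]
1466
90 112 -53.8 -80.0 74.0
100 115 -49.3 -79.0 75.0
110 115 -45.0 -77.0 74.0
120 117 -40.8 -78.0 75.0
130 126 -36.2 -78.0 74.0
140 133 -31.5 -79.0 74.0
150 128 -26.9 -77.0 74.0
160 139 -22.5 -79.0 75.0
170 142 -18.0 -79.0 73.0
180 200 -13.8 -79.0 74.0
190 139 -12.8 -76.0 74.0
```

View pics/e.png

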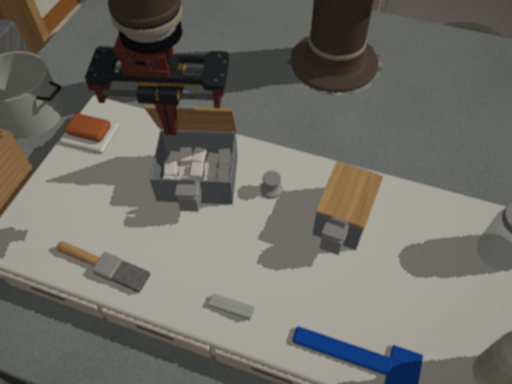

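The scene view shows the wide caddy's lid standing open at (195,120), tablets visible inside, and the tin's lid still shut at (350,195). The depth profile gives 66°, which is wide open at t≈4.6. I'll go round behind the lid and wait.

```bash
python3 -m handwheel '0.03 0 0 0 0 0;0.04 -0.001 0 0 0 0;0.045 0.001 0 0 0 0;0.045 0.001 0 0 0 0;0.04 0.001 0 0 0 0'|head -2
python3 -m handwheel '0 0 0 0 0 0;0 0 0.025 0 0 0;0 0 0.04 0 0 0;0 0 0.035 0 0 0;0 0 0 0 0 0';python3 w.py
```

```text
t: 5.15
ee_pos: [0.4374, -0.1731, 0.49]
t: 5.65
ee_pos: [0.4387, -0.1719, 0.4075]
tcp_rot: [[-0.961, -0.278, -0.006], [-0.278, 0.961, 0.001], [0.006, 0.003, -1.0]]
force: [-0.1, 0.5, -0.2]
opening: 0.0006
gripper_force: 0.0
5.7 [ 0.43924128 -0.17231444  0.40958388] [-0.38841441 -0.25699791  0.98703373] 0.00043195366444691616
tip in caddy mm [-67.2   2.4 162.6]
```

```bash
for i in 1 2; do python3 -m handwheel '0 0 0 0 0 0;0 0 0 0 0 0;0 0 0 0 0 0;0 0 0 0 0 0;0 0 0 0 0 0'|head -1;done
python3 -m handwheel '0 0 0 0 0 0;0 0 0 0 0 0;0 0 0 0 0 0;0 0 0 0 0 0'|head -1
python3 -m handwheel '-0.01 0 0.003 0 0 0;-0.012 -0.002 0.004 0 0 0;0 0 0 0 0 0;0 0 0 0 0 0'|head -2; python3 w.py
```

```text
t: 6.2
t: 6.7
t: 7.1
t: 7.5
ee_pos: [0.4569, -0.1693, 0.405]
7.55 [ 0.45667551 -0.169452    0.40515948] [-0.91190503  0.03216569 -0.40777728] 0.0004934673680931348
tip in caddy mm [-4.920e+01 -1.000e-01  1.582e+02]
```

```bash
python3 -m handwheel '0 0 0 0 0 0;0 0 0 0 0 0;-0.0125 0 0.005 0 0 0;-0.0125 0 0.005 0 0 0;-0.009 0 0.006 0 0 0';python3 w.py
python3 -m handwheel '-0.009 0 0.007 0 0 0;-0.008 0 0.0075 0 0 0;-0.008 0 0.0075 0 0 0;-0.006 0 0.009 0 0 0;-0.006 0 0.009 0 0 0';python3 w.py
```

```text
t: 8.05
ee_pos: [0.4839, -0.1615, 0.3922]
tcp_rot: [[-0.961, -0.278, 0.0], [-0.278, 0.961, -0.0], [-0.0, -0.0, -1.0]]
force: [-0.7, -1.1, 1.5]
opening: 0.0005
gripper_force: 0.4
8.1 [ 0.48453701 -0.16081751  0.39137738] [-0.48193997 -0.8876086   0.46100195] 0.0007124815516956311
tip in caddy mm [-19.9   0.2 144.4]
t: 8.6
ee_pos: [0.5115, -0.1536, 0.3599]
tcp_rot: [[-0.961, -0.278, -0.0], [-0.278, 0.961, 0.0], [0.0, 0.0, -1.0]]
force: [-1.5, 0.1, 1.1]
opening: 0.0007
gripper_force: 0.4
8.65 [ 0.51186188 -0.15311004  0.35884372] [ 0.68865513 -0.5955066  -0.18370096] 0.0006596596349475404
tip in caddy mm [  8.4  -0.2 111.8]
```

```bash
python3 -m handwheel '-0.006 0 0.009 0 0 0;-0.006 0 0.009 0 0 0;-0.004 0 0.009 0 0 0;0 0 0.005 0 0 0;0 0 0 0 0 0';python3 w.py
python3 -m handwheel '0 0 0.003 0 0 0;0 0 0.002 0 0 0;0 0 0 0 0 0';python3 w.py
```

```text
t: 9.15
ee_pos: [0.5237, -0.15, 0.3346]
tcp_rot: [[-0.961, -0.278, 0.0], [-0.278, 0.961, 0.0], [-0.0, 0.0, -1.0]]
force: [0.1, -0.4, -0.2]
opening: 0.0004
gripper_force: 0.3
9.2 [ 0.52356766 -0.150039    0.33484076] [0.73925828 0.46308902 1.0340008 ] 0.00014213801708902262
tip in caddy mm [20.6 -0.7 87.8]
t: 9.5
ee_pos: [0.5236, -0.1501, 0.3311]
tcp_rot: [[-0.961, -0.278, 0.001], [-0.278, 0.961, 0.0], [-0.001, -0.0, -1.0]]
force: [0.4, 0.2, 1.3]
opening: 0.0006
gripper_force: 0.7
9.55 [ 0.52353247 -0.15012277  0.33109653] [0.90164726 0.30623396 0.69719816] 0.0006465592301524084
tip in caddy mm [20.6 -0.8 84.1]
```

```bash
python3 -m handwheel '0 0 0.003 0 0 0;0 0 0.001 0 0 0;0 0 0 0 0 0'|sed -n '2p;4p'
python3 -m handwheel '0 0 0.002 0 0 0;0 0 0 0 0 0'|sed -n '2p;4p'
```

```text
ee_pos: [0.5234, -0.1503, 0.3283]
force: [-1.1, 1.4, 7.9]
ee_pos: [0.5234, -0.1504, 0.328]
force: [-5.6, 2.0, 19.5]
```

```bash
python3 -m handwheel '0 0 -0.004 0 0 0;0 0 -0.01 0 0 0;0 0 -0.03 0 0 0;0 0 -0.04 0 0 0;0 0 -0.04 0 0 0'|sed -n '2p;4p'
python3 -m handwheel '0 0 -0.03 0 0 0;0 0 -0.03 0 0 0;0 0 0 0 0 0;0 0 0 0 0 0;0 0 0 0 0 0'|sed -n '1,2p;4p'
python3 w.py; python3 m.py|head -2; python3 - <<'E'
from h import *
im=look("scene")[0];cv2.imwrite("pics/f.png",cv2.cvtColor(im,cv2.COLOR_RGB2BGR))
E
```

```text
ee_pos: [0.523, -0.1503, 0.4261]
force: [1.8, -0.9, 0.3]
t: 11.05
ee_pos: [0.5231, -0.15, 0.4722]
force: [-0.9, -0.3, -0.6]
11.1 [ 0.52317377 -0.15002357  0.47214041] [0.21726229 0.67908265 0.02372644] 0.0003788225483311184
tip in caddy mm [ 19.9  -0.4 225.1]
lid ((505.2711181640625, -154.96194458007812), (120.29090118408203, 153.45635986328125), 16.649267196655273) 0.14578124181765384
in caddy ((1.6980094909667969, -0.15345001220703125), (120.29093933105469, 153.4563751220703), 0.04926895722746849)
```

View pics/f.png

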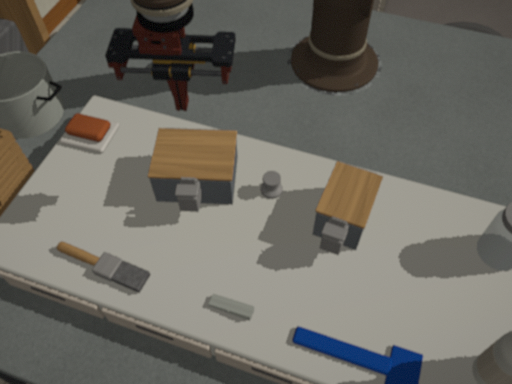

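The wide lid at (195,150) is flat and shut, with its top at 0.146 m as at the start. It has stayed shut since I let go, the tin's lid at (350,195) is shut, and the arm is clear.

```bash
python3 -c "from cell import finish_job; print(finish_job())"
```

```text
the job is handed in; nothing more can be done
None
```

The wide caddy's lid popped open, stood wide open for about three seconds, then was pushed down until it latched; it has stayed shut, the narrow tin's lid stayed closed, and the job is handed in at about 11 s.

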